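# Put the art tools back on their outline cards

### The arm

A 7-joint arm with a two-finger parallel gripper is mounted at the origin on the work surface. World frame = base frame: x ahead of the robot, y to its left, z up, the work surface at z = 0. Lengths are in mm, angles in rad, forces in N, time in s.
With the tool pointing down it reaches from about 400 to 850 mm from the base axis. Payload 4.5 kg.
Tool frame: the origin (TCP) lies midway between the tips of the shut fingers; the grasp point (between the pads) lies 19 mm behind it; z points along the fingers, y is the line along which they close (so a half turn about z gives the same grasp; the last joint's range is limited). The gripper opens to 85 mm and grips with 20 to 120 N. Pads are 22 mm wide; open, the fingers measure 114 mm over their backs; the gripper's body (76 mm by 85 mm) begins 54 mm behind the grasp point. The pads swing forward as they close: fully open they stand 13 mm farther back than shut.
Start: joints at [-1.143, 0.689, -0.195, 1.565, 0.157, 0.902, -0.215], TCP at [239.796, 577.193, 231.317] pointing down, gripper open.
Joint ranges: [-3.01, 3.01], [-0.46, 2.08], [-1.47, 1.51], [0.13, 2.56], [-1, 4.14], [0.04, 2.09], [-2.66, 2.66]. Speed limits (rad/s): [2.57, 2.57, 3.14, 3.14, 3.14, 3.14, 3.14].

### API

Orientations are given as a unit quaternion [x, y, z, w].
In Python, from plant import * gives the robot as it stands.
- The arm moves only by the tool drive_tool, never from a script. Its argument "motion" is a list that holds one entry, the list of rows, each a list of 5 numbers: the shift along the tool's x, y, z in mm, then the turn about the tool's z in rad, then the finger opening in mm, from 0 to 85.4. In form: [[[x, y, z, yaw, hand], ...]]. A call has 1 to 20 rows; each row shifts and turns the commanded pose from where the row before left it, along the tool's axes as they then stand; what a row does not reach is not made up. A row lasts 1/10 s, in which the tool goes at most 50 mm and 8.59 degrees, less where a joint would pass 70% of its speed; a pose out of reach is approached as far as the arm can. A call is refused whole if a number of a shift passes 50 or a number of a turn 0.15, either way. A call with a gripper value outside its range is refused whole. The fingers move at their own pace and stop on an object; the grip force is fixed at half the most. Time passes only in rows, so rows that do not move let the fingers close. It gives the time, the measured TCP pose, the force, the opening and the grip force at its end, in the units of the state.
- get_obs(): the state, without advancing time (a new reading comes with each control period).
- read_camera(name): name is "scene" or "top" or "wrist"; returns a dict with "color" (480x640x3 uint8, blue, green, red), "intrinsics" (3x3 intrinsics, pixels), "R" (3x3) and "t" (3): a world point X has camera coordinates R X + t; the wrist camera has in their place "mount" (4x4, takes a point from camera to tool coordinates, whose origin is the TCP and whose axes are the flange's). Camera axes: x right, y down, z forward; pixel columns grow to the right and rows downward; lengths in mm; the calibration is good to about 2 mm. The wrist camera is an equidistant fisheye: a pixel r from the principal point sees the ray r / f radians off the axis. A picture is of the moment at which its call begins: read the wrist's pose just before it. There is no depth.
- hand_in(): hands the job in; it is judged then, once.
The state is a dict: "time_s": time; "q": joint angles; "qd": joint speeds; "joint_efforts": joint torques, N m; "ee_pos": TCP position; "tcp_rot": TCP orientation; "contact_force": force on the tool from outside, world axes, zero at the start; "torque": the same for the moment, N m; "width": opening from 0.0 (shut) to 1.0 (fully open); "grip_force": force on a finger pad.
Only numpy, scipy, OpenCV 4.12 (cv2) and the standard library are available. Lean on these libraries where they do the work, as an engineer would, in place of code of your own. Each camera call takes 0.05 s, during which the arm holds its last target. There are 200 camera calls.

### The job

Tidy the art table: put the ink roller, the board eraser, the ink jar and the roll of tape back, each on the white card that shows its own black outline, upright as they stand now and squarely covering the outline, the roller and the eraser turned as drawn (the roller with its handle over the drawn handle). Set each thing down rather than dropping it, let go of everything, and leave the stapler and the cup of pencils where they are.

Things in the scene. Friction and masses are not known exactly. Their poses are not given: they have to be found in the camera images.
- brayer: Ink roller lying along its x. In mm: black roller d 32, 60 long in y, at x -57; steel side arms (70 wide in y, x -60 to -24), cross bar at x -27; round wooden handle d 20, x -16 to +60, axis at z 16, ending in a ball d 32 at x +57. Rests on roller and ball. Origin: middle of its 146 length, at table level; x to the handle end, z up. 180 g, balances near x -20; grip the handle across y near x 0.
- eraser: Board eraser lying felt down: block 110 mm (x) by 45 mm (y) by 36 mm high, lower half grey felt (rigid here), upper half wood. Origin: centre of its underside, z up. Either way round is the same. About 100 g.
- jar: Closed ink jar standing upright: grey, 48 mm in diameter up to 46 mm, then a black cap 44 mm in diameter up to 62 mm. Origin: centre of its underside, z up. About 140 g.
- tape: Roll of paper tape lying flat: ring, outer diameter 60 mm, hole 36 mm, 24 mm high. Origin: centre of its underside, z up. About 70 g.
- card_brayer: White card fixed to the table, 164 x 92 mm, 3 mm thick, with the full-size black outline of the ink roller. Origin: on the drawn cross bar, at table level; x along the drawn handle to its end, z up; the card runs from x -55 to +109 mm. The brayer covers its outline when its origin lies at x = +27 mm, y = 0 of this card and both x axes point the same way.
- card_eraser: White card fixed to the table, 130 (x) by 70 mm (y), 3 mm thick, with a black rectangle 110 (x) by 45 mm (y), the outline of the eraser, at its middle. Origin: centre of its underside, at table level, z up.
- card_jar: White card fixed to the table, 85 by 85 mm, 3 mm thick, with a full black disc 48 mm in diameter, the outline of the jar, at its middle. Origin: centre of its underside, at table level, z up.
- card_tape: White card fixed to the table, 85 by 85 mm, 3 mm thick, with a black ring of 60 mm outer and 36 mm inner diameter, the outline of the tape, at its middle. Origin: centre of its underside, at table level, z up.
- cup: Bystander, to be left alone: loose white cup, 76 mm in diameter and 95 mm high, with pencils up to 180 mm high, at the left edge of the work. Origin: centre of its underside. (At the right edge stands a closed supply box, 180 by 130 mm and 77 mm high, which is fixed.)
- stapler: Bystander, to be left alone: loose black and steel stapler, 130 mm (x) by 36 mm (y) by 54 mm high, on the far side of the work. Origin: centre of its underside.
Not all that is in view belongs to the job. What is shaped like the card_brayer but yellow is not meant. What is shaped like the brayer but green is not meant.

How it is judged:
By the outcome, as a careful person would: the job done as asked, in the order asked, and still so for the second after the job is handed in, with the robot touching nothing.
It also fails if it takes over 104 s, if anything falls off the work surface, if the arm or the gripper's body presses on something with over 40 N, if the wrist force passes 120 N, or if a joint passes its speed limit or range.

## Working session

There is one attempt and no reset: what is moved stays moved. The work goes in short steps, Python scripts to look and compute and a tool call to move; the robot and the scene stay as the last step left them, time stands still between calls to the robot, and variables do not carry over. Pictures are saved under pics/ and viewed, at most 14 in all, crops included, and the job is handed in when it is done.

Besides the shell and the picture viewer there is one more tool, called after "Call:" as name(argument=value, ...), one argument or row to a line, values as JSON. drive_tool: Moves the arm, as the interface text tells. Its arguments: {"type":"object","properties":{"motion":{"type":"array"}},"required":["motion"]}

```bash
mkdir -p pics; ls; python3 - <<'E'
from plant import *
import cv2,numpy as np
o=get_obs();print({k:np.round(v,3) for k,v in o.items()})
for n in("top","scene"):
    c=read_camera(n);cv2.imwrite(f"pics/{n}0.png",c["color"])
    np.savez(f"{n}0.npz",**{k:v for k,v in c.items()})
    print(n,np.round(c["intrinsics"],1).tolist(),np.round(c["R"],3).tolist(),np.round(c["t"],1).tolist())
c=read_camera("wrist");print({k:np.round(v,3).tolist() for k,v in c.items() if k!="color"})
E
```

```text
pics
{'time_s': np.float64(0.0), 'q': array([-1.143,  0.69 , -0.195,  1.566,  0.157,  0.903, -0.215]), 'qd': array([ 0.   ,  0.001, -0.001,  0.   ,  0.001, -0.001,  0.001]), 'joint_efforts': array([-1.0000e-03, -5.3960e+01, -1.2670e+00, -1.5855e+01,  9.0000e-03,
        9.0000e-03, -0.0000e+00]), 'ee_pos': array([239.6  , 576.514, 230.447]), 'tcp_rot': array([ 0.196,  0.981, -0.001, -0.   ]), 'contact_force': array([ 0.019,  0.635, -0.43 ]), 'torque': array([-0.058, -0.004,  0.009]), 'grip_force': np.float64(0.0), 'width': np.float64(1.001)}
top [[579.6, 0.0, 321.7], [0.0, 579.6, 242.4], [0.0, 0.0, 1.0]] [[-0.009, -1.0, 0.007], [-0.997, 0.008, -0.081], [0.081, -0.007, -0.997]] [116.6, 646.0, 1515.6]
scene [[466.2, 0.0, 319.2], [0.0, 466.2, 237.9], [0.0, 0.0, 1.0]] [[0.72, 0.694, 0.016], [0.503, -0.506, -0.701], [-0.478, 0.512, -0.713]] [-545.5, -243.6, 1316.3]
{'intrinsics': [[371.648, 0.0, 325.134], [0.0, 371.648, 239.612], [0.0, 0.0, 1.0]], 'mount': [[0.001, -0.946, -0.324, 82.784], [1.0, 0.0, 0.001, -0.031], [-0.001, -0.324, 0.946, -141.904], [0.0, 0.0, 0.0, 1.0]]}
```

View pics/top0.png

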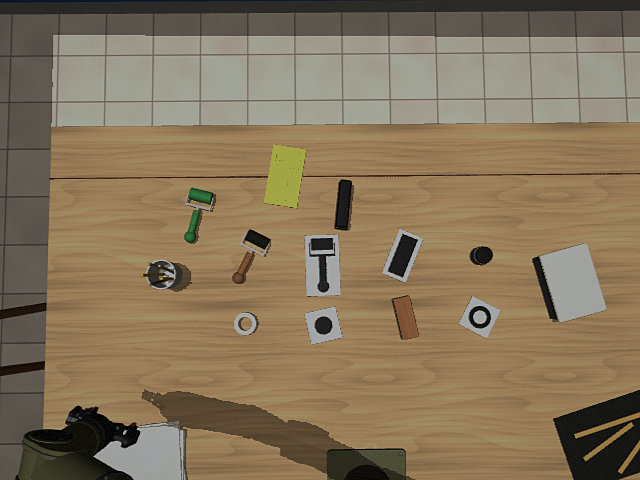

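View pics/scene0.png

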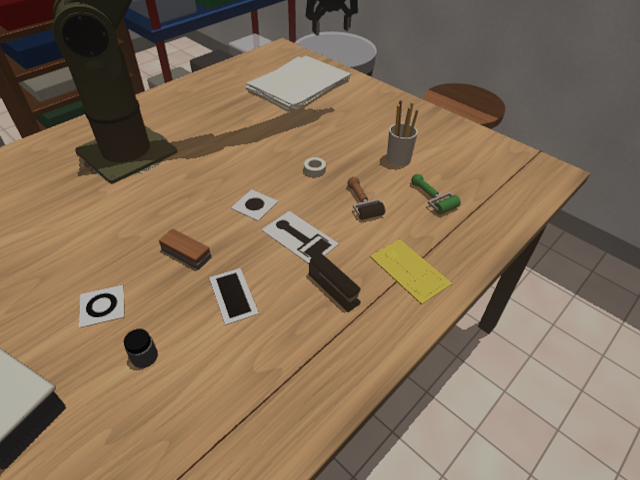

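The top view shows these candidates:
- **Brayer:** wooden-handled at (252,255), the one meant. The green one at (198,215) is a decoy.
- **Brayer card:** white at (322,265), the one meant. The yellow one at (285,176) is a decoy.
- **Eraser:** brown at (405,317), while the stapler is at (344,205).
- **Eraser card:** (403,255).
- **Jar and its card:** jar at (481,256), card with the full disc at (323,325).
- **Tape and its card:** tape at (245,323), card with the ring at (480,316).

Next I measure all of them roughly and make one close crop to check the choice.

```bash
cat > h.py <<'E'
import numpy as np,cv2
from scipy.spatial.transform import Rotation as Ro
def fixed_ray(c,px,z):
    px=np.atleast_2d(px).astype(float);K=c["intrinsics"];R=c["R"];t=c["t"]
    d=np.c_[(px-K[:2,2])/K[0,0],np.ones(len(px))]@R   # R^T d
    o=-R.T@t
    return o+d*((z-o[2])/d[:,2])[:,None]
def wrist_ray(c,obs,px,z):
    px=np.atleast_2d(px).astype(float);K=c["intrinsics"];M=c["mount"]
    v=(px-K[:2,2])/K[0,0];r=np.linalg.norm(v,axis=1)+1e-9
    d=np.c_[v*(np.sin(r)/r)[:,None],np.cos(r)]
    T=Ro.from_quat(obs["tcp_rot"]).as_matrix()
    o=T@M[:3,3]+obs["ee_pos"];d=d@M[:3,:3].T@T.T
    return o+d*((z-o[2])/d[:,2])[:,None]
def rect(P):
    (c,(w,h),a)=cv2.minAreaRect(P[:,:2].astype(np.float32))
    if w<h: w,h,a=h,w,a+90
    return np.round([*c,w,h],1),round((a+90)%180-90,1)  # angle of long side, deg
def blobs(mask,lo=30):
    n,l,s,_=cv2.connectedComponentsWithStats(mask.astype(np.uint8))
    for i in range(1,n):
        if s[i,4]>=lo: yield s[i],(l==i).astype(np.uint8)
E
python3 - <<'E'
from h import *
c=dict(np.load("top0.npz"));im=c["color"];hsv=cv2.cvtColor(im,cv2.COLOR_BGR2HSV)
H,S,V=cv2.split(hsv)
roi=np.zeros_like(H);roi[180:360,170:520]=1
for nm,m in(("white",(S<50)&(V>140)),("dark",V<75),("wood",((H<11)|(H>170))&(S>90)&(V>60))):
    for s,b in blobs(m&(roi>0)):
        cn=max(cv2.findContours(b,0,cv2.CHAIN_APPROX_NONE)[0],key=cv2.contourArea)[:,0]
        print(nm,s,rect(fixed_ray(c,cn,{'white':3,'dark':3,'wood':30}[nm])))
for p in((322,265),(252,255),(405,317)):print(im[p[1],p[0]],hsv[p[1],p[0]])
cv2.imwrite("pics/crop.png",cv2.resize(im[170:350,180:510],None,fx=2.4,fy=2.4,interpolation=cv2.INTER_CUBIC))
E
```

```text
white [185 202  26   8  52] (array([749.9, 447. ,  69. ,  15.4]), 82.6)
white [382 229  41  53 528] (array([ 612.9, -105.6,  129.2,   69.3]), -22.8)
white [240 233  27  23  78] (array([641.4, 297.8,  73.8,  34.4]), 52.7)
white [ 305  235   36   61 1269] (array([588.4, 110.3, 163. ,  91.5]), 1.5)
white [310 250  24   4  88] (array([624.4, 111.6,  62. ,   8.1]), 89.5)
white [459 296  42  42 578] (array([ 445.8, -308.7,   84.3,   83.2]), -28.2)
white [305 307  37  37 727] (array([427.8, 109.5,  84.1,  84. ]), -77.8)
white [473 311  13  13 131] (array([ 445.1, -308.3,   32.3,   31.9]), 89.5)
white [234 313  22  22 230] (array([433.8, 318.6,  56.1,  55.5]), 89.5)
dark [334 180  18  50 661] (array([751.8,  50.3, 136.4,  41.4]), -5.9)
dark [188 188  28  17 100] (array([777.7, 433.3,  74.4,  33.1]), 75.4)
dark [187 208  15  35  76] (array([697.1, 449.4,  97.4,  19.4]), -19.0)
dark [244 229  27  20 282] (array([659.7, 285.3,  63.1,  31.4]), 63.0)
dark [388 234  30  43 649] (array([ 613. , -106.6,  108.3,   43.5]), -22.5)
dark [311 238  22  12 256] (array([646. , 111.4,  56.7,  29.8]), 89.5)
dark [309 243  26  49 342] (array([582.8, 111.8, 129.1,  67.5]), -0.4)
dark [470 246  23  19 325] (array([ 611.2, -318.9,   59.9,   48.7]), 89.5)
dark [235 260  16  24  60] (array([568.3, 316.2,  71.1,  19.2]), -34.4)
dark [170 262  13  27 156] (array([564.9, 502.4,  69.7,  32.1]), 0.7)
dark [392 298  10  41  61] (array([444.3, -87.1, 107.5,  12.1]), 6.6)
dark [469 306  22  22 222] (array([ 445.8, -309. ,   56. ,   55.4]), 43.7)
dark [250 313   9  20  34] (array([437.4, 291.4,  51.4,  17.3]), 9.1)
dark [315 317  17  17 240] (array([427.8, 109.3,  42.7,  42.3]), 89.5)
[35 37 36] [45 14 37]
[32 54 82] [ 13 155  82]
[ 55  86 130] [ 12 147 130]
```

View pics/crop.png

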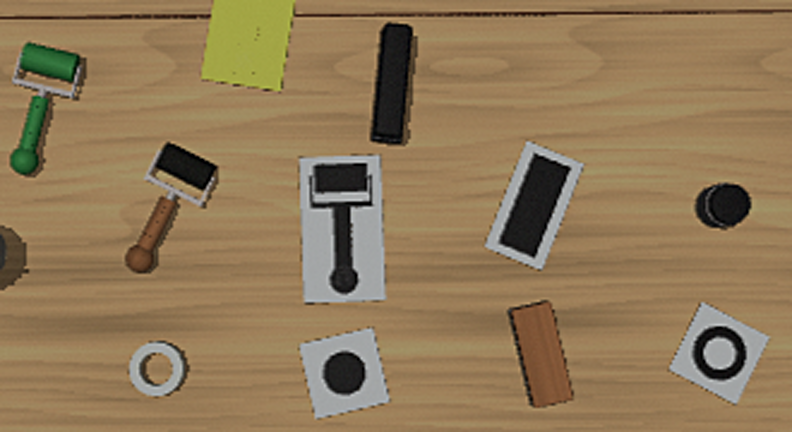

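The crop confirms the wooden brayer at crop (165,205), with its ball at (140,258) and roller at (186,166). The white brayer card is at (342,228), and its handle points down, towards the robot. The stapler at (392,83) is not the eraser at (543,353). The card sizes come out right: 163x92, 129x69 and 84x84.

```bash
cat >> h.py <<'E'
def go(obs,xy,z,head=None):
    """shift in tool axes to world xy,z; turn to bring tool x to heading head(deg), mod 180"""
    T=Ro.from_quat(obs["tcp_rot"]).as_matrix()
    s=T.T@(np.array([*xy,z])-obs["ee_pos"]);h=np.degrees(np.arctan2(T[1,0],T[0,0]))
    print("shift",np.round(s,1),"head",round(h,1),end=" ")
    if head is not None: print("turn",round(-np.radians((head-h+90)%180-90),3),end=" ")
    print("tcp",np.round(obs["ee_pos"],1),"q7",round(obs["q"][6],2))
def look(name,save=True):
    from plant import get_obs,read_camera
    o=get_obs();c=read_camera("wrist")
    if save: cv2.imwrite(f"pics/{name}.png",c["color"])
    np.savez(f"{name}.npz",**c,ee_pos=o["ee_pos"],tcp_rot=o["tcp_rot"],q=o["q"])
    return c,o
E
python3 - <<'E'
from h import *;from plant import *
c=dict(np.load("top0.npz"))
f=lambda x,y,z:fixed_ray(c,(180+x/2.4,170+y/2.4),z)[0]
b=f(140,258,16);r=f(186,166,16);m=(b+r)/2;d=b-r
hd=np.degrees(np.arctan2(d[1],d[0]));print("brayer",b,r,m,np.linalg.norm(d),hd)
print("jar",f(723,206,62),"tape",f(157,368,24))
p=np.array([f(*q,36) for q in((510,308),(548,301),(573,399),(535,406))]);print("eraser",rect(p))
go(get_obs(),m[:2],200,hd)
E
```

```text
brayer [556.08428151 333.56128948  16.        ] [658.03805685 282.59265359  16.        ] [607.06116918 308.07697154  16.        ] 113.98409604473073 153.43865879854764
jar [ 605.66549669 -302.73788134   62.        ] tape [435.36705592 313.53895842  24.        ]
eraser (array([ 447.9, -106.7,  111.8,   42.3]), 13.2)
shift [-442.3 -107.    30.9] head 157.4 turn 0.07 tcp [239.7 576.7 230.7] q7 -0.22
```

Call:
drive_tool(
  motion=[
    [[-20,-5,0,0,85],[-35,-8.5,0,0,85],[-37,-9,0,0,85],[-37,-9,0,0,85],[-37,-9,0,0,85],[-37,-9,0,0,85],[-37,-9,0,0,85],[-37,-9,0,0,85],[-37,-9,0,0,85],[-37,-9,0,0,85],[-37,-9,0,0,85],[-35,-8,10,0,85],[-22,-5,10,0.07,85],[-14,-2,10,0,85],[0,0,0,0,85],[0,0,0,0,85]],
  ],
)

```text
time_s: 1.75
ee_pos: [619.4, 301.0, 200.8]
tcp_rot: [0.229, 0.973, 0.0, -0.001]
contact_force: [-0.5, -0.0, 1.2]
width: 0.998
grip_force: 0.0
```

```bash
python3 - <<'E'
from h import *
c,o=look("w1");go(o,(607,308),200,153.4);print(o["time_s"],o["q"].round(2))
E
```

```text
shift [14.2  0.8  0.8] head 153.6 turn 0.003 tcp [619.4 301.  200.8] q7 0.44
1.75 [-0.41  0.81 -0.21  1.38  0.19  0.97  0.44]
```

View pics/w1.png

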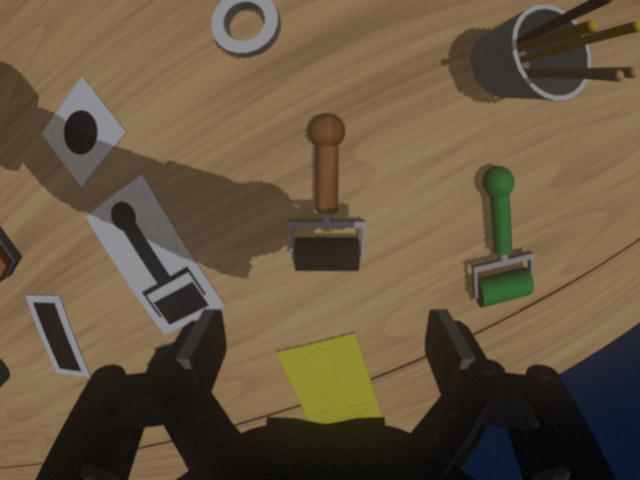

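The wrist view shows the wooden brayer with its ball at (327,129) and roller at (327,253). The green decoy is at (500,240) on the right, and the white brayer card at (155,252).

```bash
python3 - <<'E'
from h import *
c=dict(np.load("w1.npz"));f=lambda p,z:wrist_ray(c,c,p,z)[0]
b=f((327,129),16);r=f((327,253),16);d=b-r;m=(b+r)/2
print(b,r,m,np.linalg.norm(d),np.degrees(np.arctan2(d[1],d[0])))
k=np.array([f(p,3) for p in((141,176),(224,306),(167,334),(87,217))]);print(k,rect(k))
go(c,m[:2],4,np.degrees(np.arctan2(d[1],d[0])))
E
```

```text
[555.21085926 334.90342318  16.        ] [657.92303786 284.0518485   16.        ] [606.56694856 309.47763584  16.        ] 114.61096928626131 153.66053698921155
[[506.95476286 151.29667438   3.        ]
 [668.21624034 156.30191302   3.        ]
 [671.2034717   70.17485462   3.        ]
 [509.23230601  63.7310202    3.        ]] (array([588.9, 110. , 162.1,  87.6]), 1.8)
shift [ 14.8   1.9 196.8] head 153.6 turn -0.002 tcp [619.4 301.  200.8] q7 0.44
```

Call:
drive_tool(
  motion=[
    [[5,1,15,0,85],[9.8,1,30,0,85],[0,0,35,0,85],[0,0,35,0,60],[0,0,35,0,60],[0,0,20,0,60],[0,0,13,0,60],[0,0,8,0,60],[0,0,4,0,50],[0,0,0,0,40],[0,0,0,0,25],[0,0,0,0,12],[0,0,0,0,5],[0,0,0,0,5],[0,0,0,0,5],[0,0,0,0,5]],
  ],
)

```text
time_s: 3.4
ee_pos: [609.6, 308.0, 7.7]
tcp_rot: [0.23, 0.973, 0.001, 0.001]
contact_force: [-0.6, -0.8, 6.9]
width: 0.21
grip_force: 58.8
```

Call:
drive_tool(
  motion=[
    [[0,0,-5,0,5],[0,0,-15,0,5],[0,0,-25,0,5],[0,0,-20,0,5],[0,0,-5,0,5],[0,0,0,0,5]],
  ],
)

```text
time_s: 4.0
ee_pos: [609.4, 307.8, 77.5]
tcp_rot: [0.23, 0.973, 0.001, 0.001]
contact_force: [0.0, 0.0, -3.1]
width: 0.205
grip_force: 58.7
```

```bash
python3 - <<'E'
from h import *;from plant import *
o=get_obs();go(o,(591.9,110.3),80,181.6);print(o["width"],o["grip_force"])
E
```

```text
shift [ -72.8 -184.4   -2.7] head 153.4 turn -0.492 tcp [609.4 307.8  77.5] q7 0.39
0.2051717665671288 58.719958662986755
```

Call:
drive_tool(
  motion=[
    [[-5,-12,0,0,5],[-10,-26,0,0,5],[-12,-30,0,0,5],[-12,-30,0,0,5],[-12,-30,0,0,5],[-11,-28,0,0,5],[-7,-18,0,0,5],[-3.8,-10.4,0,0,5],[0,0,0,-0.06,5],[0,0,0,-0.12,5],[0,0,0,-0.13,5],[0,0,0,-0.12,5],[0,0,0,-0.062,5],[0,0,0,0,5],[0,0,0,0,5]],
  ],
)

```text
time_s: 5.5
ee_pos: [590.9, 110.2, 75.8]
tcp_rot: [-0.013, 1.0, 0.0, -0.001]
contact_force: [0.4, -0.5, -1.8]
width: 0.205
grip_force: 58.9
```

```bash
python3 - <<'E'
from h import *
c,o=look("w2");go(o,(591.9,110.3),11,181.6)
E
```

```text
shift [-1.   0.1 64.8] head -178.5 turn -0.001 tcp [590.9 110.2  75.8] q7 0.91
```

View pics/w2.png

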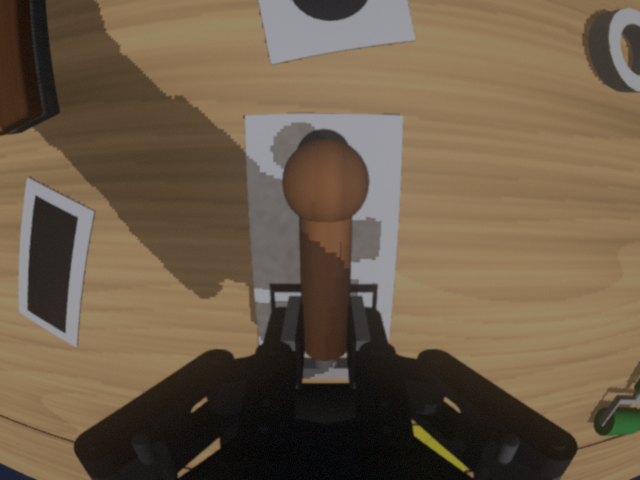

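The brayer is held above its card with the ball at (326,180) in line with the drawn handle. The card's near edge runs from (246,115) to (403,114).

```bash
python3 - <<'E'
from h import *
c=dict(np.load("w2.npz"));f=lambda p,z:wrist_ray(c,c,p,z)[0].round(1)
b=f((326,180),84);print("ball",b,"d",np.linalg.norm(f((284,180),84)-f((368,180),84)))
a=f((246,115),3);e=f((403,114),3);print(a,e,(a+e)/2, "outline ball back", f((324,129),3))
E
```

```text
ball [531.1 108.6  84. ] d 30.61045573002794
[507.2  62.1   3. ] [504.2 152.4   3. ] [505.7  107.25   3.  ] outline ball back [515.1 107.2   3. ]
```

Call:
drive_tool(
  motion=[
    [[-0.5,-0.5,10,0,5],[0,0,20,0,5],[0,0,15,0,5],[0,0,8,0,5],[0,0,5,0,5],[0,0,3,0,5],[0,0,2,0,5],[0,0,0,0,5],[0,0,0,0,5]],
  ],
)

```text
time_s: 6.45
ee_pos: [592.3, 109.7, 13.7]
tcp_rot: [-0.014, 1.0, 0.0, 0.0]
contact_force: [-0.2, 0.2, -2.2]
width: 0.206
grip_force: 58.9
```

Call:
drive_tool(
  motion=[
    [[0,0,1,0,5],[0,0,1,0,5],[0,0,0,0,5],[0,0,0,0,5]],
  ],
)

```text
time_s: 6.85
ee_pos: [591.9, 109.6, 11.3]
tcp_rot: [-0.014, 1.0, 0.0, 0.0]
contact_force: [-0.1, -0.6, -2.1]
width: 0.21
grip_force: 58.9
```

Call:
drive_tool(
  motion=[
    [[0,0,0.7,0,5],[0,0,0.5,0,5],[0,0,0,0,5],[0,0,0,0,5]],
  ],
)

```text
time_s: 7.25
ee_pos: [592.0, 109.6, 10.6]
tcp_rot: [-0.014, 1.0, -0.0, 0.0]
contact_force: [-3.0, -0.6, 5.5]
width: 0.205
grip_force: 59.5
```

Call:
drive_tool(
  motion=[
    [[0,0,0,0,22],[0,0,0,0,26],[0,0,0,0,34],[0,0,0,0,45],[0,0,0,0,50],[0,0,-5,0,60],[0,0,-15,0,60],[0,0,-30,0,70],[0,0,-40,0,85],[0,0,-40,0,85],[0,0,-40,0,85],[0,0,-20,0,85],[0,0,0,0,85],[0,0,0,0,85]],
  ],
)

```text
time_s: 8.65
ee_pos: [591.9, 109.4, 201.1]
tcp_rot: [-0.014, 1.0, 0.0, 0.001]
contact_force: [-0.3, -0.5, -0.4]
width: 0.993
grip_force: 0.0
```

```bash
python3 - <<'E'
from h import *
c,o=look("w3");go(o,(447.9,-106.7),200,13.2);print(o["q"].round(2))
E
```

```text
shift [ 150.  -212.     0.9] head -178.4 turn -0.202 tcp [591.9 109.4 201.1] q7 1.0
[-0.02  0.72 -0.42  1.66  0.37  0.84  1.  ]
```

View pics/w3.png

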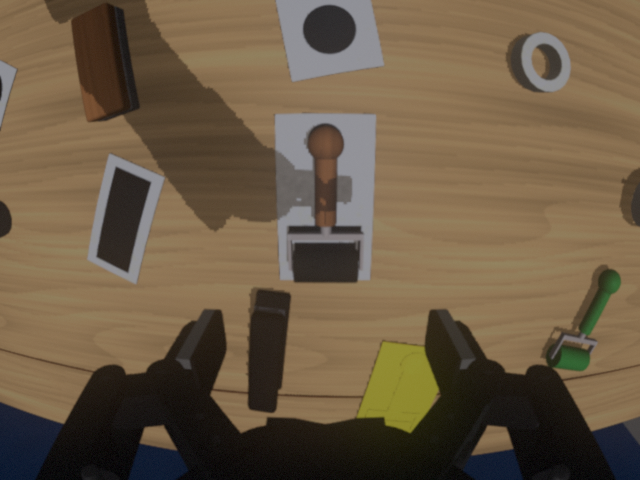

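The brayer lies on its card with the ball at (326,142), the roller at about (326,264) and the card corners at (275,114) to (371,281). The stapler is untouched and the eraser is at the upper left.

```bash
python3 - <<'E'
from h import *
c=dict(np.load("w3.npz"));f=lambda p,z:wrist_ray(c,c,p,z)[0]
b=f((326,142),19);r=f((326,262),19);d=b-r
print(b,r,(b+r)/2,np.linalg.norm(d),np.degrees(np.arctan2(d[1],d[0])))
k=np.array([f(p,3) for p in((275,114),(377,114),(371,281),(280,280))]);print(k.round(1),rect(k))
k=np.array([f(p,3) for p in((108,154),(164,178),(136,283),(88,261))]);print("ecard",k.round(1),rect(k))
E
```

```text
[531.26508575 108.21776252  19.        ] [642.68713202 111.49704023  19.        ] [586.97610888 109.85740137  19.        ] 111.47029226785199 -178.31420658788963
[[507.4  61.5   3. ]
 [504.7 153.6   3. ]
 [669.  158.    3. ]
 [670.5  65.7   3. ]] (array([588.1, 109.6, 164.4,  92.4]), 1.6)
ecard [[ 539.6 -114.8    3. ]
 [ 566.5  -49.9    3. ]
 [ 683.1  -99.2    3. ]
 [ 659.8 -162.1    3. ]] (array([ 612.6, -105.8,  129.2,   70.2]), -21.5)
```

Call:
drive_tool(
  motion=[
    [[7.5,-11,0,0,85],[17,-24,0,0,85],[23,-32,0,0,85],[25,-35,0,0,85],[25,-35,0,0,85],[22,-32,0,0,85],[17,-24,0,0,85],[9,-12,0,-0.1,85],[4.5,-7,0,-0.1,85],[0,0,0,0,85],[0,0,0,0,85]],
  ],
)

```text
time_s: 9.8
ee_pos: [448.0, -107.1, 199.6]
tcp_rot: [-0.112, 0.994, 0.0, -0.001]
contact_force: [0.9, 0.5, 0.4]
width: 0.996
grip_force: 0.0
```

```bash
python3 - <<'E'
from h import *
c,o=look("w4");go(o,(447.9,-106.7),200,13.2)
E
```

```text
shift [ 0.   0.4 -0.4] head -167.1 turn -0.005 tcp [ 448.  -107.1  199.6] q7 1.43
```

View pics/w4.png

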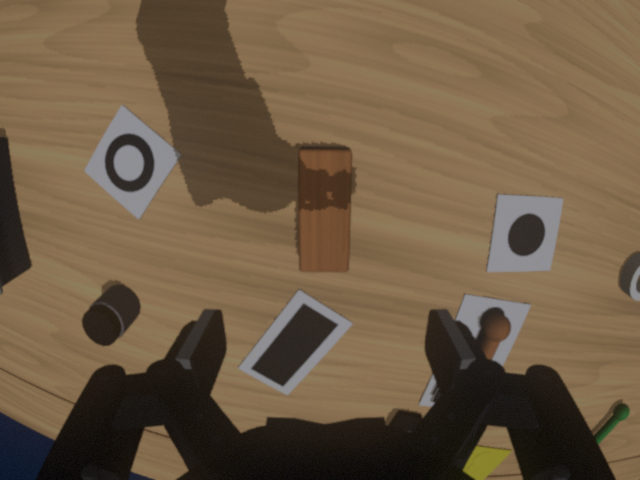

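The eraser's top is at (299,149), (352,149), (349,272) and (300,271), nearly aligned with the tool. Its card is at (295,342) and the jar at (112,315).

```bash
python3 - <<'E'
from h import *
c=dict(np.load("w4.npz"));f=lambda p,z:wrist_ray(c,c,p,z)[0]
k=np.array([f(p,36) for p in((299,149),(352,149),(349,272),(300,271))]);print(k.round(1),rect(k))
m=rect(k);go(c,m[0][:2],14,m[1])
k=np.array([f(p,3) for p in((300,290),(352,325),(289,394),(239,366))]);print("ecard",rect(k))
k=np.array([f(p,3) for p in((122,106),(180,155),(138,218),(85,170))]);print("tcard",rect(k))
k=np.array([f(p,3) for p in((498,194),(563,198),(549,271),(487,271))]);print("jcard",rect(k))
E
```

```text
[[ 397.6 -140.8   36. ]
 [ 387.9  -98.5   36. ]
 [ 494.4  -74.6   36. ]
 [ 503.3 -117.7   36. ]] (array([ 446. , -108. ,  109.2,   44.1]), 12.7)
shift [  2.   -0.6 185.6] head -167.1 turn 0.004 tcp [ 448.  -107.1  199.6] q7 1.43
ecard (array([ 610.5, -105.4,  125.9,   70.3]), -23.5)
tcard (array([ 444.7, -309.6,   82.4,   82. ]), -28.5)
jcard (array([427.1, 107.7,  85.3,  83.7]), 12.2)
```

Call:
drive_tool(
  motion=[
    [[2,-0.5,15,0,85],[0,0,30,0,85],[0,0,35,0,85],[0,0,35,0,85],[0,0,35,0,85],[0,0,23,0,85],[0,0,12,0,85],[0,0,7,0,80],[0,0,3,0,70],[0,0,0,0,60],[0,0,0,0,45],[0,0,0,0,35],[0,0,0,0,30],[0,0,0,0,30],[0,0,0,0,30]],
  ],
)

```text
time_s: 11.35
ee_pos: [447.5, -107.8, 5.6]
tcp_rot: [-0.114, 0.994, 0.0, 0.0]
contact_force: [-0.9, 0.6, 3.4]
width: 0.513
grip_force: 61.7
```

Call:
drive_tool(
  motion=[
    [[0,0,-5,0,30],[0,0,-15,0,30],[0,0,-25,0,30],[0,0,-20,0,30],[0,0,-10,0,30],[0,0,0,0,30],[0,0,0,0,30]],
  ],
)

```text
time_s: 12.05
ee_pos: [447.1, -108.4, 80.3]
tcp_rot: [-0.114, 0.994, 0.0, -0.0]
contact_force: [0.4, 0.7, -1.0]
width: 0.516
grip_force: 61.3
```

```bash
python3 - <<'E'
from h import *;from plant import *
o=get_obs();go(o,(612.4,-105.7),80,157.3);print(o["width"],o["grip_force"])
E
```

```text
shift [-161.7  -34.7    0.2] head -167.0 turn 0.624 tcp [ 447.1 -108.4   80.3] q7 1.03
0.5160238824518246 61.317987218499184
```

Call:
drive_tool(
  motion=[
    [[-8,-2,0,0,30],[-18,-4,0,0,30],[-27,-6,0,0,30],[-29,-6,0,0,30],[-29,-6,0,0,30],[-27,-5,0,0,30],[-17,-4,0,0,30],[-7.5,-2,0,0,30],[0,0,0,0.07,30],[0,0,0,0.13,30],[0,0,0,0.13,30],[0,0,0,0.13,30],[0,0,0,0.11,30],[0,0,0,0.054,30],[0,0,0,0,30],[0,0,0,0,30]],
  ],
)

```text
time_s: 13.65
ee_pos: [612.8, -105.3, 79.7]
tcp_rot: [0.196, 0.981, -0.0, -0.001]
contact_force: [0.5, 0.7, -1.2]
width: 0.519
grip_force: 61.1
```

```bash
python3 - <<'E'
from h import *
c,o=look("w5");go(o,(613.3,-106.1),9,157.3);print(o["q"].round(2))
E
```

```text
shift [-0.9 -0.5 70.7] head 157.4 turn 0.002 tcp [ 612.8 -105.3   79.7] q7 0.8
[ 0.32  0.91 -0.41  1.68  0.53  0.67  0.8 ]
```

View pics/w5.png

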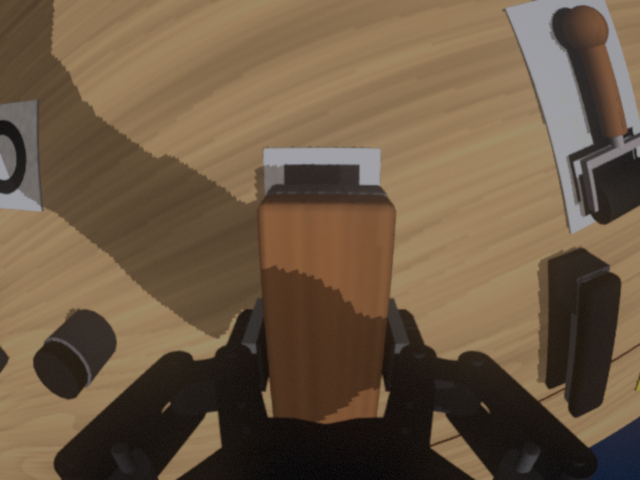

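The eraser is held above its card, with its near top edge from (261,203) to (393,205). The card edge runs from (264,149) to (380,149) and the outline edge from (284,165) to (359,165).

```bash
python3 - <<'E'
from h import *
c=dict(np.load("w5.npz"));T=Ro.from_quat(c["tcp_rot"]).as_matrix()
for n,p,z in(("er",((261,203),(393,205)),110),("bot?",((263,190),(388,187)),92),("card",((264,149),(380,149)),3),("out",((284,165),(359,165)),3)):
    P=wrist_ray(c,c,p,z);print(n,((P-c["ee_pos"])@T)[:,:2].round(1).tolist())
E
```

```text
er [[56.5, -19.9], [55.9, 21.2]]
bot? [[57.1, -22.2], [58.2, 22.5]]
card [[64.3, -36.0], [64.2, 32.4]]
out [[54.4, -24.2], [54.4, 20.1]]
```

Call:
drive_tool(
  motion=[
    [[-1.3,-1.5,10,0,30],[0,0,22,0,30],[0,0,18,0,30],[0,0,10,0,30],[0,0,5,0,30],[0,0,3,0,30],[0,0,1.5,0,30],[0,0,0,0,30],[0,0,0,0,30]],
  ],
)

```text
time_s: 14.6
ee_pos: [614.5, -107.2, 11.3]
tcp_rot: [0.197, 0.98, 0.0, 0.0]
contact_force: [0.1, 0.5, -2.0]
width: 0.516
grip_force: 61.1
```

Call:
drive_tool(
  motion=[
    [[0,0,1,0,30],[0,0,0.8,0,30],[0,0,0.7,0,30],[0,0,0,0,30],[0,0,0,0,30]],
  ],
)

```text
time_s: 15.1
ee_pos: [614.1, -107.2, 8.7]
tcp_rot: [0.197, 0.98, -0.0, -0.0]
contact_force: [-2.2, 0.1, 4.7]
width: 0.519
grip_force: 61.8
```

Call:
drive_tool(
  motion=[
    [[0,0,0,0,48],[0,0,0,0,54],[0,0,0,0,64],[0,0,0,0,75],[0,0,-4,0,85],[0,0,-12,0,85],[0,0,-25,0,85],[0,0,-40,0,85],[0,0,-45,0,85],[0,0,-40,0,85],[0,0,-25,0,85],[0,0,0,0,85],[0,0,0,0,85]],
  ],
)

```text
time_s: 16.4
ee_pos: [614.2, -107.4, 200.3]
tcp_rot: [0.197, 0.98, -0.0, 0.0]
contact_force: [0.5, -0.9, -0.3]
width: 0.994
grip_force: 0.0
```

```bash
python3 - <<'E'
from h import *
c,o=look("w6");go(o,(605.7,-302.7),200,157)
hsv=cv2.cvtColor(c["color"],cv2.COLOR_BGR2HSV)
cv2.imwrite("pics/w6c.png",cv2.resize(c["color"][80:360,0:440],None,fx=1.8,fy=1.8))
E
```

```text
shift [ -67.5 -183.5    0.3] head 157.3 turn 0.006 tcp [ 614.2 -107.4  200.3] q7 0.89
```

View pics/w6c.png

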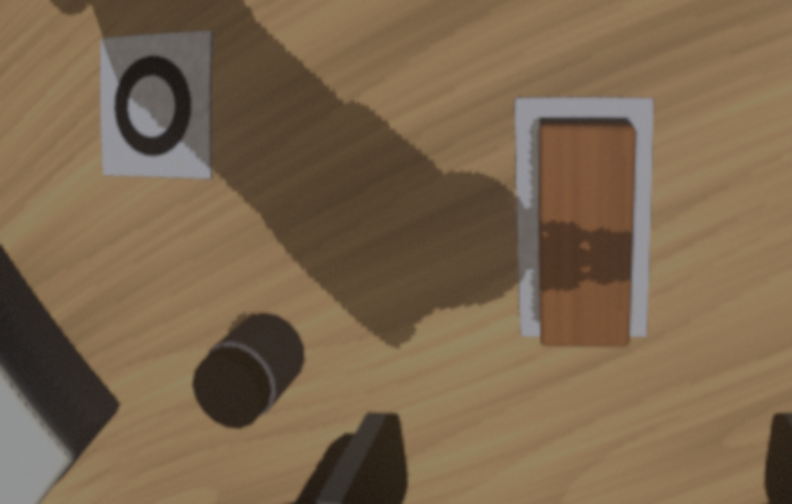

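The eraser sits on its card at crop corners (540,124) to (629,346), inside the card at (516,98) to (647,336). The jar's cap is at crop (235,386).

```bash
python3 - <<'E'
from h import *
c=dict(np.load("w6.npz"));f=lambda p,z:wrist_ray(c,c,(p[0]/1.8,80+p[1]/1.8),z)[0]
k=np.array([f(p,39) for p in((540,124),(636,124),(629,346),(541,344))]);print("er",rect(k))
k=np.array([f(p,3) for p in((516,98),(653,98),(647,336),(522,337))]);print("card",rect(k))
print("jar",f((235,386),62),"tring",f((152,106),3))
E
```

```text
er (array([ 612.1, -105.8,  108.7,   43.6]), -23.3)
card (array([ 612.2, -106.7,  129.6,   69.1]), -22.7)
jar [ 606.48271307 -301.87687475   62.        ] tring [ 445.8060072  -309.33549847    3.        ]
```

Call:
drive_tool(
  motion=[
    [[-3,-9,0,0,85],[-8,-22,0,0,85],[-12,-32,0,0,85],[-12,-33,0,0,85],[-12,-33,0,0,85],[-10,-28,0,0,85],[-7,-18,0,0,85],[-3.5,-8.5,0,0,85],[0,0,0,0,85],[0,0,0,0,85]],
  ],
)

```text
time_s: 17.45
ee_pos: [605.7, -300.9, 198.6]
tcp_rot: [0.196, 0.981, 0.001, -0.001]
contact_force: [-0.7, 0.2, -0.4]
width: 1.0
grip_force: 0.0
```

```bash
python3 - <<'E'
from h import *
c,o=look("w7");V=cv2.cvtColor(c["color"],cv2.COLOR_BGR2HSV)[:,:,2]
go(o,(605.7,-302.7),14)
cv2.imwrite("pics/w7c.png",cv2.resize(c["color"][60:360,140:540],None,fx=2,fy=2))
E
```

```text
shift [ -1.1  -1.9 184.6] head 157.4 tcp [ 605.7 -300.9  198.6] q7 1.21
```

View pics/w7c.png

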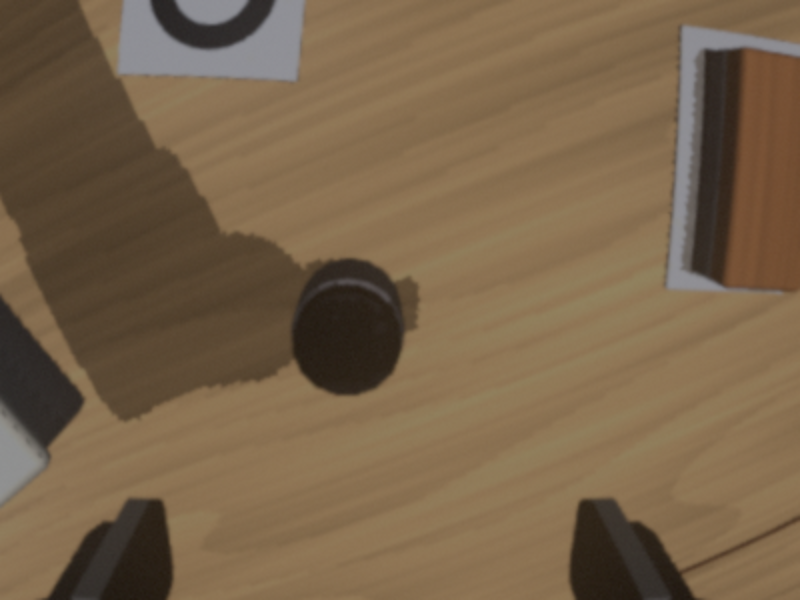

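The jar's cap is centred at crop (348,339), which is pixel (314,229.5). The space around it is clear.

```bash
python3 - <<'E'
from h import *
c=dict(np.load("w7.npz"));p=wrist_ray(c,c,((314,229.5),(287.5,229),(340.5,229)),62);print(p.round(1),np.linalg.norm(p[1]-p[2]))
go(c,p[0][:2],14)
E
```

```text
[[ 606.2 -310.2   62. ]
 [ 597.8 -329.3   62. ]
 [ 613.8 -290.8   62. ]] 41.69637628227279
shift [ -4.4  -8.6 184.6] head 157.4 tcp [ 605.7 -300.9  198.6] q7 1.21
```

```bash
python3 - <<'E'
from h import *
c=dict(np.load("w7.npz"));T=Ro.from_quat(c["tcp_rot"]).as_matrix()
for p,z,d in(((314,189.3),0,-24),((314,256.7),62,22),((314,202.5),62,-22)):
    print(((wrist_ray(c,c,p,z)-c["ee_pos"])@T)[0].round(1)+[d,0,0])
E
```

```text
[ -8.5 -10.2 198.6]
[ -5.3  -8.8 136.6]
[ -4.6  -8.4 136.7]
```

Call:
drive_tool(
  motion=[
    [[-2.5,-4,15,0,85],[-2.5,-4.5,30,0,85],[0,0,35,0,85],[0,0,35,0,85],[0,0,32,0,85],[0,0,22,0,85],[0,0,13,0,85],[0,0,7,0,80],[0,0,3,0,70],[0,0,0,0,60],[0,0,0,0,48],[0,0,0,0,38],[0,0,0,0,35],[0,0,0,0,35],[0,0,0,0,35]],
  ],
)

```text
time_s: 19.0
ee_pos: [607.9, -312.6, 8.6]
tcp_rot: [0.197, 0.98, -0.0, 0.001]
contact_force: [-1.3, 0.5, 5.9]
width: 0.546
grip_force: 62.1
```

Call:
drive_tool(
  motion=[
    [[0,0,-5,0,35],[0,0,-15,0,35],[0,0,-30,0,35],[0,0,-35,0,35],[0,0,-25,0,35],[0,0,-10,0,35],[0,0,0,0,35],[0,0,0,0,35]],
  ],
)

```text
time_s: 19.8
ee_pos: [606.0, -312.2, 126.1]
tcp_rot: [0.197, 0.98, 0.0, -0.001]
contact_force: [0.6, -0.3, -2.5]
width: 0.544
grip_force: 61.7
```

```bash
python3 - <<'E'
from h import *
c,o=look("w8");go(o,(427.6,109),126);print(o["width"],o["grip_force"],o["q"].round(2))
E
```

```text
shift [327.  319.9   0.9] head 157.3 tcp [ 606.  -312.2  126.1] q7 1.19
0.5436381832258921 61.716213984182104 [ 0.65  0.92 -0.48  1.45  0.5   0.89  1.19]
```

Call:
drive_tool(
  motion=[
    [[6,6,0,0,35],[15,15,0,0,35],[24,24,0,0,35],[30,29,0,0,35],[32,31,0,0,35],[32,31,0,0,35],[32,31,0,0,35],[32,31,0,0,35],[32,31,0,0,35],[30,29,0,0,35],[26,26,0,0,35],[19,19,0,0,35],[11,11,0,0,35],[6,6,0,0,35],[0,0,0,0,35],[0,0,0,0,35]],
  ],
)

```text
time_s: 21.45
ee_pos: [428.6, 108.1, 127.2]
tcp_rot: [0.197, 0.98, -0.0, -0.001]
contact_force: [0.9, -1.6, -1.9]
width: 0.547
grip_force: 61.8
```

```bash
python3 - <<'E'
from h import *
c,o=look("w9");go(o,(427.6,109),90)
E
```

```text
shift [ 1.3  0.5 37.2] head 157.3 tcp [428.6 108.1 127.2] q7 0.29
```

View pics/w9.png

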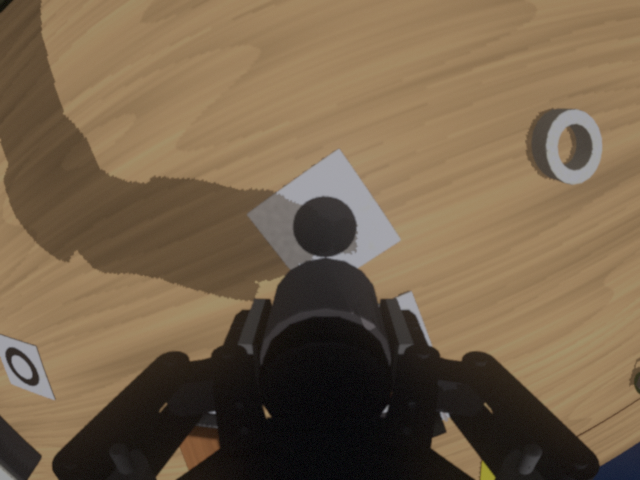

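The jar is held with the card's disc visible at (325,226). The near edge of the jar's base is at (325,258).

```bash
python3 - <<'E'
from h import *
c=dict(np.load("w9.npz"));T=Ro.from_quat(c["tcp_rot"]).as_matrix()
for p,z,d in(((325,226.5),3,0),((325,258),118.6,-24),((325.5,309),164.6,-24),((325.5,316),164.6,-22),((272,300),118.6,0),((376,300),118.6,0)):
    print(((wrist_ray(c,c,p,z)-c["ee_pos"])@T)[0].round(1)+[d,0,0])
E
```

```text
[1.900e+00 1.000e-01 1.242e+02]
[-1.3  0.   8.6]
[ -0.6   0.2 -37.4]
[ -1.3   0.2 -37.4]
[  1.7 -24.4   8.6]
[ 1.8 23.5  8.6]
```

Call:
drive_tool(
  motion=[
    [[1,0,10,0,35],[1.3,0.2,20,0,35],[0,0,28,0,35],[0,0,25,0,35],[0,0,15,0,35],[0,0,8,0,35],[0,0,4,0,35],[0,0,2,0,35],[0,0,1,0,35],[0,0,0,0,35],[0,0,0,0,35]],
  ],
)

```text
time_s: 22.6
ee_pos: [429.0, 109.7, 17.7]
tcp_rot: [0.197, 0.98, -0.001, -0.002]
contact_force: [-0.8, 0.2, -1.6]
width: 0.545
grip_force: 62.3
```

Call:
drive_tool(
  motion=[
    [[0,0,1.5,0,35],[0,0,1,0,35],[0,0,0,0,35],[0,0,0,0,35],[0,0,0,0,35]],
  ],
)

```text
time_s: 23.1
ee_pos: [428.7, 110.4, 15.3]
tcp_rot: [0.197, 0.98, -0.001, -0.002]
contact_force: [-0.1, -0.2, -1.6]
width: 0.544
grip_force: 62.3
```

```bash
python3 - <<'E'
from h import *;from plant import *
for i in range(3):
    c,o=look("w10");print(o["ee_pos"].round(1))
cv2.imwrite("pics/w10c.png",c["color"][100:420,180:480])
E
```

```text
[428.7 110.4  15.3]
[428.6 110.4  15.3]
[428.6 110.5  15.3]
```

View pics/w10c.png

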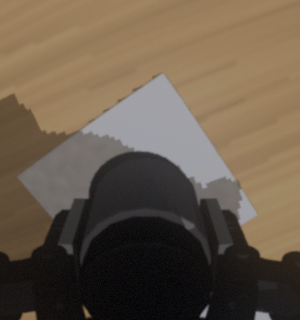

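```bash
python3 - <<'E'
from h import *
c=dict(np.load("w10.npz"));T=Ro.from_quat(c["tcp_rot"]).as_matrix()
P=((wrist_ray(c,c,((344,173),(198,278),(436,314)),3)-c["ee_pos"])@T)[:,:2]
print(P.round(1),(P[1]+P[2])/2,[np.linalg.norm(P[i]-P[j]) for i,j in((0,1),(0,2),(1,2))])
for p,z,d in(((325,252),6.5,-24),((271,300),6.5,0),((377,300),6.5,0)): print(((wrist_ray(c,c,p,z)-c["ee_pos"])@T)[0].round(1)+[d,0,0])
E
```

```text
[[ 59.3   8. ]
 [ 10.5 -60.5]
 [ -8.8  54.8]] [ 0.83723391 -2.82046604] [np.float64(84.05647511227423), np.float64(82.66960501093207), np.float64(116.8837020866733)]
[1.4 0.  8.9]
[  1.6 -24.9   8.9]
[ 1.7 24.   8.7]
```

Call:
drive_tool(
  motion=[
    [[-0.7,-1.6,0,0,35],[0,0,1,0,35],[0,0,1,0,35],[0,0,0.7,0,35],[0,0,0,0,35],[0,0,0,0,35],[0,0,0,0,35]],
  ],
)

```text
time_s: 23.95
ee_pos: [428.5, 108.8, 12.5]
tcp_rot: [0.197, 0.98, -0.001, -0.002]
contact_force: [0.8, 0.7, -1.0]
width: 0.545
grip_force: 62.3
```

Call:
drive_tool(
  motion=[
    [[0,0,0.7,0,35],[0,0,0.5,0,35],[0,0,0,0,35],[0,0,0,0,35]],
  ],
)

```text
time_s: 24.35
ee_pos: [428.5, 108.8, 11.6]
tcp_rot: [0.197, 0.98, -0.001, -0.002]
contact_force: [-0.8, -0.5, 5.4]
width: 0.549
grip_force: 63.0
```

Call:
drive_tool(
  motion=[
    [[0,0,0,0,51],[0,0,0,0,56],[0,0,0,0,66],[0,0,0,0,76],[0,0,-4,0,85],[0,0,-10,0,85],[0,0,-22,0,85],[0,0,-35,0,85],[0,0,-42,0,85],[0,0,-40,0,85],[0,0,-25,0,85],[0,0,-10,0,85],[0,0,0,0,85],[0,0,0,0,85]],
  ],
)

```text
time_s: 25.75
ee_pos: [428.9, 108.3, 196.7]
tcp_rot: [0.197, 0.98, -0.002, -0.003]
contact_force: [-1.0, 0.7, -0.2]
width: 0.994
grip_force: 0.0
```

```bash
python3 - <<'E'
from h import *
c,o=look("w11");go(o,(435.4,313.5),200)
cv2.imwrite("pics/w11c.png",cv2.resize(c["color"][60:340,200:640],None,fx=1.8,fy=1.8))
E
```

```text
shift [ 73.2 191.8  -3.9] head 157.3 tcp [428.9 108.3 196.7] q7 0.11
```

View pics/w11c.png

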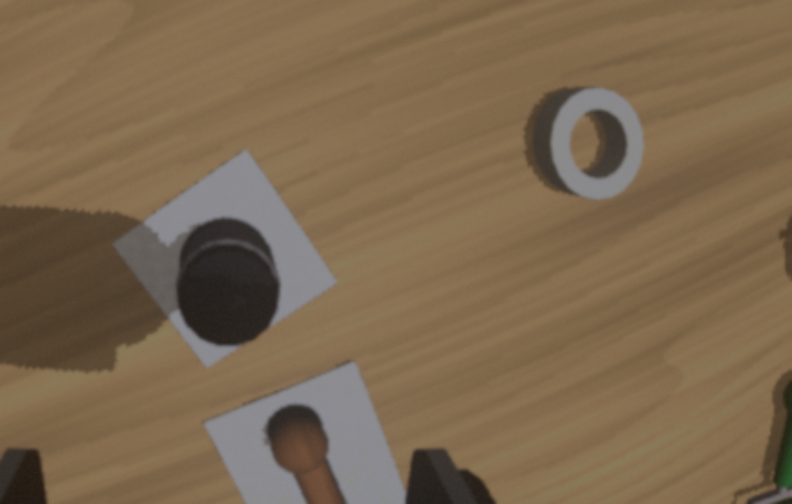

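The jar stands on its card: the cap is at crop (228,294), the near edge of the base at (227,217), and the card corners at (246,150), (336,282), (208,366) and (113,243). The tape is at crop (597,143).

```bash
python3 - <<'E'
from h import *
c=dict(np.load("w11.npz"));f=lambda p,z:wrist_ray(c,c,(200+p[0]/1.8,60+p[1]/1.8),z)[0]
k=np.array([f(p,3) for p in((246,150),(336,282),(208,366),(113,243))]);print("card",rect(k))
print("jar cap",f((228.5,294),65),"base",f((227,217),3)+24*np.array([np.cos(np.radians(-22.7)),np.sin(np.radians(-22.7)),0]))
print("cap low",f((228,345),65)-22*np.array([np.cos(np.radians(-22.7)),np.sin(np.radians(-22.7)),0]))
print("tape",f((597,143),24))
E
```

```text
card (array([426.9, 108.5,  83.8,  83.1]), 12.4)
jar cap [426.73936286 110.22902818  65.        ] base [427.57543503 109.05133068   3.        ]
cap low [427.7796731  109.61712226  65.        ]
tape [434.09928629 313.38267281  24.        ]
```

Call:
drive_tool(
  motion=[
    [[3,9,0,0,85],[8,22,0,0,85],[12,32,0,0,85],[13,35,0,0,85],[13,35,0,0,85],[12,30,0,0,85],[8,19,0,0,85],[4,10,0,0,85],[0,0,0,0,85],[0,0,0,0,85]],
  ],
)

```text
time_s: 26.8
ee_pos: [435.9, 312.9, 196.6]
tcp_rot: [0.197, 0.98, -0.002, -0.002]
contact_force: [0.8, -0.8, 0.1]
width: 0.999
grip_force: 0.0
```

```bash
python3 - <<'E'
from h import *
c,o=look("w12");S,V=cv2.split(cv2.cvtColor(c["color"],cv2.COLOR_BGR2HSV))[1:]
for s,b in blobs((S<60)&(V>80),300):
    h=max(cv2.findContours(b,0,cv2.CHAIN_APPROX_NONE)[0],key=cv2.contourArea)[:,0]
    (x,y),r=cv2.minEnclosingCircle(wrist_ray(c,o,h,24)[:,:2].astype(np.float32))
    print(s,round(x,1),round(y,1),round(r,1));
    if 26<r<34: go(o,(x,y),10)
print(o["q"].round(2))
E
```

```text
[ 294  177   68   67 2241] 434.3 315.3 30.1
shift [  1.7   2.7 186.6] head 157.3 tcp [435.9 312.9 196.6] q7 -0.14
[ 104  222   95   98 2855] 423.2 123.8 55.0
[561 241  63  78 650] 623.0 567.6 49.1
[ 218  339   63   79 1485] 580.6 166.2 61.3
[-0.29  0.71 -0.72  1.85  0.61  0.83 -0.14]
```

Call:
drive_tool(
  motion=[
    [[0.8,1.3,15,0,85],[0.9,1.4,30,0,85],[0,0,35,0,85],[0,0,35,0,85],[0,0,35,0,85],[0,0,22,0,85],[0,0,12,0,85],[0,0,7,0,85],[0,0,3,0,80],[0,0,1,0,75],[0,0,0,0,65],[0,0,0,0,55],[0,0,0,0,50],[0,0,0,0,48],[0,0,0,0,48],[0,0,0,0,48]],
  ],
)

```text
time_s: 28.45
ee_pos: [435.1, 317.2, 3.9]
tcp_rot: [0.197, 0.98, -0.001, -0.001]
contact_force: [-1.0, -1.7, 8.9]
width: 0.684
grip_force: 62.3
```

Call:
drive_tool(
  motion=[
    [[0,0,-5,0,48],[0,0,-15,0,48],[0,0,-30,0,48],[0,0,-35,0,48],[0,0,-25,0,48],[0,0,-10,0,48],[0,0,0,0,48],[0,0,0,0,48]],
  ],
)

```text
time_s: 29.25
ee_pos: [435.0, 316.5, 121.5]
tcp_rot: [0.197, 0.98, -0.002, -0.002]
contact_force: [0.6, 0.5, -1.4]
width: 0.682
grip_force: 64.3
```

```bash
python3 - <<'E'
from h import *;from plant import *
o=get_obs();go(o,(445.6,-309),122);print(o["width"],o["grip_force"],o["q"].round(2))
E
```

```text
shift [-251.  -573.1    1.1] head 157.3 tcp [435.  316.5 121.5] q7 -0.25
0.6819880251979606 64.33494038879871 [-0.35  0.81 -0.62  1.91  0.74  0.68 -0.25]
```

Call:
drive_tool(
  motion=[
    [[-4,-9,0,0,48],[-9,-20,0,0,48],[-13,-30,0,0,48],[-16,-37,0,0,48],[-17.5,-40,0,0,48],[-17.5,-40,0,0,48],[-17.5,-40,0,0,48],[-17.5,-40,0,0,48],[-17.5,-40,0,0,48],[-17.5,-40,0,0,48],[-17.5,-40,0,0,48],[-17.5,-40,0,0,48],[-17.5,-40,0,0,48],[-16,-37,0,0,48],[-14,-31,0,0,48],[-11,-25,0,0,48],[-7,-16,0,0,48],[-3,-8,0,0,48],[0,0,0,0,48],[0,0,0,0,48]],
  ],
)

```text
time_s: 31.25
ee_pos: [445.2, -306.7, 122.7]
tcp_rot: [0.196, 0.981, -0.001, -0.003]
contact_force: [0.1, 0.2, -0.5]
width: 0.681
grip_force: 64.3
```

```bash
python3 - <<'E'
from h import *
c,o=look("w13");go(o,(445.6,-309),90);print(o["q"].round(2))
T=Ro.from_quat(o["tcp_rot"]).as_matrix()
S,V=cv2.split(cv2.cvtColor(c["color"],cv2.COLOR_BGR2HSV))[1:]
roi=np.zeros(V.shape,bool);roi[100:400,200:450]=1
for nm,m,z in(("white",(S<60)&(V>80),3),("dark",V<55,3)):
  for s,b in blobs(m&roi,150):
    h=max(cv2.findContours(b,0,cv2.CHAIN_APPROX_NONE)[0],key=cv2.contourArea)[:,0]
    L=lambda z:((wrist_ray(c,o,h,z)-o["ee_pos"])@T)[:,:2].astype(np.float32)
    print(nm,s,"z3",np.round(L(3).min(0)),np.round(L(3).max(0)),"ztape",np.round(L(142).min(0)),np.round(L(142).max(0)))
E
```

```text
shift [-1.4 -1.9 32.7] head 157.4 tcp [ 445.2 -306.7  122.7] q7 0.91
[ 0.93  0.83 -0.71  1.9   0.81  0.73  0.91]
white [  252   171   147   221 14754] z3 [-154.  -61.] [45. 62.] ztape [-29. -29.] [65. 29.]
white [ 296  210   49   42 1654] z3 [-16. -21.] [16. 14.] ztape [ 36. -10.] [51.  7.]
dark [ 281  195   79   62 1915] z3 [-20. -33.] [27. 25.] ztape [ 34. -15.] [57. 12.]
dark [ 200  302   57   98 3875] z3 [-173. -123.] [-60. -56.] ztape [-37. -58.] [ 16. -26.]
dark [ 395  302   55   98 3420] z3 [-172.   57.] [-60. 122.] ztape [-37.  27.] [16. 57.]
```

View pics/w13.png

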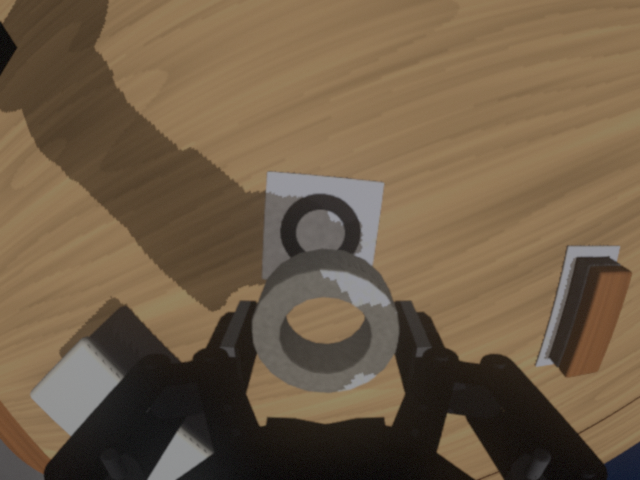

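The tape is held level, with its centre in hand at about tool (+1,0). The card's ring is centred near (320,229) and the card's near edge runs from (268,172) to (383,183).

```bash
python3 - <<'E'
from h import *
c=dict(np.load("w13.npz"));T=Ro.from_quat(c["tcp_rot"]).as_matrix()
P=((wrist_ray(c,c,((268,172),(383,183)),3)-c["ee_pos"])@T)[:,:2]
d=P[1]-P[0];L=np.linalg.norm(d);n=np.array([-d[1],d[0]])/L
print("card",P.round(1),L,P.mean(0)+42.5*n,P.mean(0)-42.5*n)
L=lambda p,z:((wrist_ray(c,c,p,z)-c["ee_pos"])@T)[:,:2].round(1)
print("ring l r t",L(((281,232),(361,232),(321,194)),3).tolist())
print("tape l r b hole-b t",L(((252,335),(399,335),(327,391),(327,250)),143).tolist(),L((327,250),119))
E
```

```text
card [[ 44.  -40.7]
 [ 36.   41.7]] 82.75199091136135 [-2.2906512  -3.54320692] [82.3182244   4.60161772]
ring l r t [[-1.0, -32.6], [-0.9, 26.8], [27.6, -2.8]]
tape l r b hole-b t [[1.2, -28.8], [1.3, 29.2], [-27.6, 0.9], [37.2, 0.7]] [[28.2  0.9]]
```

Call:
drive_tool(
  motion=[
    [[-1.2,-1.4,10,0,48],[-1.5,-1.4,20,0,48],[0,0,26,0,48],[0,0,24,0,48],[0,0,14,0,48],[0,0,8,0,48],[0,0,4,0,48],[0,0,2,0,48],[0,0,0,0,48],[0,0,0,0,48],[0,0,0,0,48]],
  ],
)

```text
time_s: 32.4
ee_pos: [446.7, -312.1, 15.7]
tcp_rot: [0.197, 0.98, -0.001, -0.002]
contact_force: [-0.4, 0.1, -0.9]
width: 0.682
grip_force: 64.3
```

```bash
python3 - <<'E'
from h import *
c,o=look("w14");go(o,(445.6,-309),7)
T=Ro.from_quat(o["tcp_rot"]).as_matrix()
S,V=cv2.split(cv2.cvtColor(c["color"],cv2.COLOR_BGR2HSV))[1:]
m=((S<60)&(V>80)).astype(np.uint8);m[400:]=0;m[:,:180]=0;m[:,460:]=0
s,b=max(blobs(m,500),key=lambda t:t[0][4]);print(s)
h=max(cv2.findContours(b,0,cv2.CHAIN_APPROX_NONE)[0],key=cv2.contourArea)[:,0]
q=cv2.approxPolyDP(h.reshape(-1,1,2),4,True)[:,0]
for p in q: print(p,((wrist_ray(c,o,p,3)-o["ee_pos"])@T)[0,:2].round(1))
E
```

```text
shift [2.2 2.5 8.7] head 157.3 tcp [ 446.7 -312.1   15.7] q7 0.75
[  237   197   193   107 10781]
[239 199] [ 48.3 -37.3]
[237 303] [ -2.6 -42.4]
[258 300] [ -0.7 -31.8]
[267 266] [ 17.  -26.4]
[281 249] [ 25.3 -19.6]
[316 234] [32.3 -3.9]
[346 236] [31.4  9.2]
[367 247] [26.3 18.7]
[384 267] [16.6 26.9]
[392 299] [ 0.  31.9]
[413 301] [-1.3 42.3]
[427 215] [41.3 45.1]
```

Call:
drive_tool(
  motion=[
    [[2,0.3,2,0,48],[0,0,2,0,48],[0,0,1.5,0,48],[0,0,1,0,48],[0,0,0,0,48],[0,0,0,0,48],[0,0,0,0,48]],
  ],
)

```text
time_s: 33.15
ee_pos: [444.7, -310.8, 8.7]
tcp_rot: [0.197, 0.98, -0.001, -0.002]
contact_force: [-0.0, -0.5, -0.5]
width: 0.681
grip_force: 64.3
```

```bash
python3 - <<'E'
from h import *
c,o=look("w15");go(o,(445.6,-309),7)
T=Ro.from_quat(o["tcp_rot"]).as_matrix()
S,V=cv2.split(cv2.cvtColor(c["color"],cv2.COLOR_BGR2HSV))[1:]
m=((S<60)&(V>80)).astype(np.uint8);m[400:]=0;m[:,:180]=0;m[:,460:]=0
s,b=max(blobs(m,500),key=lambda t:t[0][4]);print(s)
h=max(cv2.findContours(b,0,cv2.CHAIN_APPROX_NONE)[0],key=cv2.contourArea)[:,0]
q=cv2.approxPolyDP(h.reshape(-1,1,2),4,True)[:,0]
for p in q: print(p,((wrist_ray(c,o,p,3)-o["ee_pos"])@T)[0,:2].round(1))
E
```

```text
shift [-0.1  2.   1.7] head 157.3 tcp [ 444.7 -310.8    8.7] q7 0.73
[  253   268   148   124 11636]
[259 303] [  1.6 -30.1]
[253 318] [ -6.5 -33.5]
[253 370] [-37.9 -36.5]
[317 391] [-51.2  -4.1]
[398 380] [-44.6  37.9]
[393 353] [-26.7  33.5]
[396 312] [-3.1 32.8]
[387 294] [ 6.4 27.9]
[368 278] [14.4 18.9]
[348 270] [18.2 10. ]
[313 270] [18.2 -5.2]
[275 285] [ 10.8 -22.1]
```

Call:
drive_tool(
  motion=[
    [[0,0.4,0.8,0,48],[0,0,0.7,0,48],[0,0,0.4,0,48],[0,0,0,0,48],[0,0,0,0,48]],
  ],
)

```text
time_s: 33.7
ee_pos: [444.9, -310.4, 7.0]
tcp_rot: [0.197, 0.98, -0.001, -0.002]
contact_force: [-0.7, 0.8, 4.2]
width: 0.685
grip_force: 64.7
```

Contact is made, so I release and retreat straight up.

Call:
drive_tool(
  motion=[
    [[0,0,0,0,62],[0,0,0,0,67],[0,0,0,0,75],[0,0,0,0,85],[0,0,0,0,85],[0,0,-4,0,85],[0,0,-10,0,85],[0,0,-22,0,85],[0,0,-35,0,85],[0,0,-42,0,85],[0,0,-40,0,85],[0,0,-25,0,85],[0,0,-12,0,85],[0,0,0,0,85],[0,0,0,0,85]],
  ],
)

```text
time_s: 35.2
ee_pos: [444.8, -310.2, 195.9]
tcp_rot: [0.197, 0.98, -0.001, -0.003]
contact_force: [-0.5, 0.2, -1.1]
width: 0.994
grip_force: 0.0
```

```bash
python3 - <<'E'
from h import *
c,o=look("w16");go(o,(445.6,-309),200)
S,V=cv2.split(cv2.cvtColor(c["color"],cv2.COLOR_BGR2HSV))[1:]
m=((S<60)&(V>80)).astype(np.uint8);m[300:]=0;m[:,:200]=0;m[:,440:]=0
for s,b in blobs(m,200):
    h=max(cv2.findContours(b,0,cv2.CHAIN_APPROX_NONE)[0],key=cv2.contourArea)[:,0]
    print(s,rect(wrist_ray(c,o,h,3)))
    print([p.tolist() for p in cv2.approxPolyDP(h.reshape(-1,1,2),3,True)[:,0]])
    hh=b[s[1]:s[1]+s[3],s[0]:s[0]+s[2]]
for s,b in blobs(((S>=60)|(V<=80))&(np.indices(V.shape)[0]<300),100): print("inv",s)
for i in range(150,260,4): print(''.join('#' if m[i,j] else '.' for j in range(265,385,2)))
E
```

```text
shift [-0.3  1.4 -4.1] head 157.3 tcp [ 444.8 -310.2  195.9] q7 1.03
[ 278  159   98   96 7555] (array([ 444.3, -310.4,   85.3,   85.1]), -28.1)
[[284, 159], [278, 246], [364, 254], [375, 168]]
inv [     0      0    640    300 181713]
inv [294 177  54  25 178]
inv [305 209  42  25 351]
............................................................
............................................................
............................................................
.........#######################............................
.........##########################################.........
.........###############################################....
.........###############################################....
.........#################.........####################.....
........##############....##########...################.....
........###########..##################################.....
........#########..####################################.....
........########.#####################################......
........#######.######################################......
........############
[... 194 characters left out ...]
#########.############.......
.......#############..#################..############.......
.......##############...#############...#############.......
.......###############.......####......#############........
.......#################.............###############........
.......#############################################........
.......############################################.........
.......############################################.........
.......############################################.........
.........................##########################.........
...............................................###..........
............................................................
```

```bash
python3 - <<'E'
from h import *
c=dict(np.load("w16.npz"));g=cv2.cvtColor(c["color"],cv2.COLOR_BGR2GRAY)
T=Ro.from_quat(c["tcp_rot"]).as_matrix();M=c["mount"];K=c["intrinsics"]
gx,gy=np.meshgrid(np.arange(394,494,.25),np.arange(-360,-260,.25))
P=np.c_[gx.ravel(),gy.ravel(),np.full(gx.size,27.)]
t=((P-c["ee_pos"])@T-M[:3,3])@M[:3,:3]
th=np.arctan2(np.hypot(t[:,0],t[:,1]),t[:,2]);n=np.hypot(t[:,0],t[:,1])
uv=t[:,:2]/n[:,None]*th[:,None]*K[0,0]+K[:2,2]
r=cv2.remap(g,*[uv[:,i].reshape(gx.shape).astype(np.float32) for i in(0,1)],cv2.INTER_LINEAR)
r=cv2.equalizeHist(cv2.GaussianBlur(r,(0,0),2))
for lo,hi in((112,126),(66,78)):
    q=cv2.HoughCircles(r,cv2.HOUGH_GRADIENT,1,8,param1=60,param2=12,minRadius=lo,maxRadius=hi)
    if q is not None: print([(round(394+x/4,1),round(-360+y/4,1),round(R/4,1)) for x,y,R in q[0][:4]])
E
```

```text
[(np.float32(446.4), np.float32(-310.1), np.float32(30.2)), (np.float32(442.1), np.float32(-310.1), np.float32(30.0)), (np.float32(439.4), np.float32(-309.4), np.float32(30.8)), (np.float32(446.1), np.float32(-307.4), np.float32(31.1))]
[(np.float32(437.4), np.float32(-308.1), np.float32(18.5)), (np.float32(433.9), np.float32(-306.4), np.float32(19.4)), (np.float32(443.9), np.float32(-308.9), np.float32(18.8)), (np.float32(443.4), np.float32(-311.9), np.float32(19.4))]
```

The tape is within about 1-2 mm of its card centre, and its rim radius of 30 mm fits. The gripper is open and clear of everything, so I hand in.

```bash
python3 - <<'E'
from plant import *
print(hand_in())
E
```

```text
the job is handed in; nothing more can be done
None
```

The job is handed in: the roller, eraser, jar and tape each measured within about 1–2 mm of their own white card's outline, all were set down and released, the stapler and cup were left alone, and it took about 35 s of the 104 s (the hand-in gave no verdict).

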